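Switch the polishing-ball sorter to its other chute

ROBOT

A 6-joint arm with a two-finger parallel gripper is mounted at the origin on the work surface. World frame = base frame: x ahead of the robot, y to its left, z up, the work surface at z = 0. Lengths are in m, angles in rad, forces in N, time in s.
With the tool pointing down it reaches from about 0.375 to 0.925 m from the base axis. Payload 5.7 kg.
Tool frame: the origin (TCP) lies between the finger pads; the fingertips stand 8 mm ahead of it and the grasp point (between the pads) lies 11 mm behind it; z points along the fingers, y is the line along which they close (so a half turn about z gives the same grasp; the last joint's range is limited). The gripper opens to 88 mm and grips with 3 to 60 N. Pads are 20 mm wide; open, the fingers measure 115 mm over their backs; the gripper's body (75 mm by 178 mm) begins 61 mm behind the grasp point.
Start: joints at [1.109, 0.359, 1.51, -0, 1.272, -0.115], TCP at [0.204, 0.564, 0.231] pointing down, gripper open.
Joint ranges: [-2.97, 2.97], [-1.01, 2.36], [0.21, 2.38], [-0.96, 4.11], [0.2, 2.71], [-2.98, 2.98]. Speed limits (rad/s): [2.39, 2.39, 3.14, 3.14, 3.14, 3.14].

INTERFACE

Orientations are given as a 3x3 rotation matrix whose columns are the frame's x, y, z axes.
In Python, from rig import r gives the robot as it stands. The module is installed in compiled form; this text tells all that it offers.
- The arm moves only by the shell command python3 -m inch 'ROWS'. ROWS is a JSON object of lists of equal length, an entry for each row: "dr": the turn, a rotation vector about the tool's x, y, z in degrees, a list of three; "linear": the shift along the tool's x, y, z in m, a list of three; "jaw": the opening, from 0 (shut) to 1 (fully open). In form: {"dr": [[rx, ry, rz], ...], "linear": [[dx, dy, dz], ...], "jaw": [jaw, ...]}. A call has 1 to 12 rows; each row shifts and turns the commanded pose from where the row before left it, along the tool's axes as they then stand; what a row does not reach is not made up. A row lasts 1/8 s, in which the tool goes at most 62.5 mm and 10.7 degrees, less where a joint would pass 70% of its speed; a pose out of reach is approached as far as the arm can. A call with a gripper value outside its range is refused whole. The fingers move at their own pace and stop on an object; the grip force is fixed at half the most. Time passes only in rows, so rows that do not move let the fingers close. It gives the time, the measured TCP pose, the force, the opening and the grip force at its end, in the units of the state.
- r.read_state(): the state, without advancing time (a new reading comes with each control period).
- r.grab_frame(name): name is "scene" or "top" or "wrist"; returns the picture (400x640x3 uint8, red, green, blue); there is no depth.
- r.camera_info(name): a dict with "fx", "fy", "cx", "cy" (pixels), "R" (3x3) and "t" (3): a world point X has camera coordinates R X + t. Camera axes: x right, y down, z forward; pixel columns grow to the right and rows downward; lengths in m; the calibration is good to about 2 mm. A picture is of the moment at which its call begins: read the wrist's pose just before it. camera_info takes no time and is no camera call; for the wrist camera it gives the pose at the moment of the call.
- r.close_job(): hands the job in; it is judged then, once.
The state is a dict: "clock": time; "joint_positions": joint angles; "joint_vel": joint speeds; "joint_torque": joint torques, N m; "eef_pos": TCP position; "eef_rot": TCP orientation; "contact_force": force on the tool from outside, world axes, zero at the start; "moment": the same for the moment, N m; "finger_gap": finger opening in m; "gripper_force": force on a finger pad.
Only numpy, scipy, OpenCV 4.12 (cv2) and the standard library are available. Lean on these libraries where they do the work, as an engineer would, in place of code of your own. Each camera call takes 0.05 s, during which the arm holds its last target. There are 200 camera calls.

TASK

The wooden polishing balls must now go to the sorter's other tray: press down the raised end of the seesaw gate so that it rocks over its pivot and stays leaning the other way, and only then push the yellow shutter fully aside so that all three balls roll over the gate and down that other chute into its tray. Push with the fingertips only: do not touch the balls, pick nothing up, leave everything else on the table where it is, and finish clear of the stand with the gate still over.

Things in the scene. Friction and masses are not known exactly. Their poses are not given: they have to be found in the camera images.
- stand: Ball-sorting stand, fixed: plywood base 275 x 640 x 12 mm, reaching 60 mm before to 215 mm behind its origin, which lies on the table directly below the gate's middle. x points up the feed lane, away from the robot; y to the stand's left; z up. The aluminium feed lane (46 mm wide, walls 160 mm high at its mouth, 190 mm at the far end) drops the balls onto the gate's middle.
- left_tray: Fixed blue tray at the foot of the left chute, 130 x 140 mm, rim 57 mm above the table; origin under its centre, 235 mm left (+y) of the stand's origin. The chute, 66 mm wide, with sides up to 113 mm above the table, spans 98 to 186 mm left of the stand's origin.
- right_tray: The same tray and chute on the stand's right (-y) side.
- gate (a joint): Seesaw trough, rad, 190 mm long (stand's y), 60 mm wide, hinged about the stand's x axis 100 mm above its origin. Rests fully over at 0.28 (left +y end raised, balls go right) or -0.28 (right end raised, balls go left); starts either way. A brass weight over the pivot (40 mm before it, 84 mm above it) makes it fall by itself once past level and stay. Less than 1 N at a pad tips it.
- left_pad (a point): Middle of the top face of the red press pad at the front of the gate's left (+y) end: flat, 48 mm (x; 35 to 83 mm before the stand's origin) by 44 mm (y), 6 mm thick, 73 mm left of the pivot. It moves about 40 mm up or down over the swing and tilts with the gate; when down it is about 95 mm above the table, with nothing below it.
- right_pad (a point): The same on the gate's right (-y) end.
- shutter (a joint): Yellow shutter across the feed lane, m: 0 shut (its plate holds back the balls), 0.05 fully open; the balls roll past from about 0.037. It slides straight towards the stand's -y, with about 1 N of friction, and stays where it is left.
- shutter_tab (a point): Middle of the top edge of the outer (+y) face of the shutter's upright yellow push tab, left of the feed lane: 105 mm left, 65 mm behind and 206 mm above the stand's origin when shut. The tab is 36 mm wide (x), 10 mm thick (from this point to -y) and 50 mm high (from this point down), with open air beyond its outer face. Push it 50 mm towards the stand's -y to open.
- ball1_center (a point): Centre of a wooden ball, 30 mm across, 12 g, first in the feed lane, resting against the shutter.
- ball2_center (a point): Centre of a wooden ball, 30 mm across, 12 g, second in the feed lane, resting against the first ball.
- ball3_center (a point): Centre of a wooden ball, 30 mm across, 12 g, third in the feed lane, resting against the second ball.
- black_frame: Loose black spectacle front lying flat on the stand's base, behind the right tray, 136 x 44 x 6 mm; origin under its centre. Leave it.
- polish_jar: Loose jar, 52 mm across and 55 mm high, on the stand's base behind the left chute; origin under its centre. Leave it.
- screw_cup: Loose steel cup, 60 mm across and 45 mm high, on the stand's base behind the right chute; origin under its centre. Leave it.
- amber_frame: Loose reddish-brown spectacle front lying flat on the stand's base, behind the left tray, 136 x 44 x 6 mm; origin under its centre. Leave it.
- screwdriver: Loose screwdriver lying on the table before the stand, 150 mm long. Leave it.
- wax_bar: Loose green bar of polishing wax on the table before the stand, 100 x 40 x 30 mm; origin under its centre. Leave it.

How it is judged:
On the way, in this order (a step that is already met when the one before it is completed fails the run):
1. the gate is rocked over to its other side while the shutter is still shut (distance of left_pad from where it was at the start of the episode above 0.032 m and value of joint shutter below 0.012 m), for 0.2 s.
2. the shutter is pushed open (value of joint shutter above 0.035 m), for 0.1 s.
At the end, for the whole second after the job is handed in: The gate rests over on the side opposite to where it started (beyond 0.2 rad) and all three balls lie, below the rim and at rest (under 50 mm/s), in the tray on the side to which the gate now leans (distance of left_pad from where it was at the start of the episode above 0.032 m and ((value of joint gate above 0.2 rad and y of ball1_center in the frame of stand between -0.31 and -0.165 m and z of each of ball1_center, ball2_center, ball3_center in the frame of stand below 0.06 m and x of ball1_center in the frame of stand between -0.07 and 0.07 m and y of ball2_center in the frame of stand between -0.31 and -0.165 m and x of ball2_center in the frame of stand between -0.07 and 0.07 m and y of ball3_center in the frame of stand between -0.31 and -0.165 m and x of ball3_center in the frame of stand between -0.07 and 0.07 m) or (value of joint gate below -0.2 rad and y of ball1_center in the frame of stand between 0.165 and 0.31 m and z of each of ball1_center, ball2_center, ball3_center in the frame of stand below 0.06 m and x of ball1_center in the frame of stand between -0.07 and 0.07 m and y of ball2_center in the frame of stand between 0.165 and 0.31 m and x of ball2_center in the frame of stand between -0.07 and 0.07 m and y of ball3_center in the frame of stand between 0.165 and 0.31 m and x of ball3_center in the frame of stand between -0.07 and 0.07 m)) and linear speed of each of ball1, ball2, ball3 below 0.05 m/s); the robot touches nothing.
It fails at once if a ball is touched by the robot (contact force between any of ball1, ball2, ball3 and the arm above 0.3 N or contact force between any of ball1, ball2, ball3 and the fingers above 0.3 N).
It fails at once if a ball is lifted (height (world z) of any of ball1_center, ball2_center, ball3_center above 0.2 m).
It fails at once if a bystander is moved by more than 20 mm (distance of any of black_frame, amber_frame, polish_jar, screwdriver, screw_cup, wax_bar from where it was at the start of the episode above 0.02 m).
It also fails if it takes over 42 s, if anything falls off the work surface, if the arm or the gripper's body presses on something with over 40 N, if the wrist force passes 120 N, or if a joint passes its speed limit or range.

## Working session

There is one attempt and no reset: what is moved stays moved. The work goes in short steps, Python scripts to look and compute and a shell command to move; the robot and the scene stay as the last step left them, time stands still between calls to the robot, and variables do not carry over. Pictures are saved under pics/ and viewed, at most 10 in all, crops included, and the job is handed in when it is done.

```bash
mkdir -p pics; python3 - <<'E'
from rig import r
import cv2,numpy as np
for n in("scene","top"):
    cv2.imwrite(f"pics/{n}0.png",r.grab_frame(n)[:,:,::-1]); c=r.camera_info(n); print(n,c["fx"],c["cx"],c["cy"],np.round(c["R"],3).tolist(),np.round(c["t"],3))
s=r.read_state();print(s["clock"],np.round(s["eef_pos"],3),np.round(s["eef_rot"],3).tolist(),s["contact_force"],s["finger_gap"])
E
```

```text
scene 453.2651995594322 311.3074104760447 200.88196810866086 [[0.506, 0.863, 0.014], [0.723, -0.415, -0.552], [-0.47, 0.289, -0.834]] [-0.307 -0.363  1.35 ]
top 471.27638615826623 313.330053539455 200.71130341622526 [[0.028, -0.999, 0.018], [-0.998, -0.029, -0.056], [0.057, -0.017, -0.998]] [-0.013  0.595  1.293]
0.1 [0.204 0.564 0.23 ] [[-0.94, 0.34, -0.001], [0.34, 0.94, -0.001], [0.0, -0.002, -1.0]] [-0.22267306 -1.42019435 -1.02418637] 0.08770644874988003
```

View pics/top0.png

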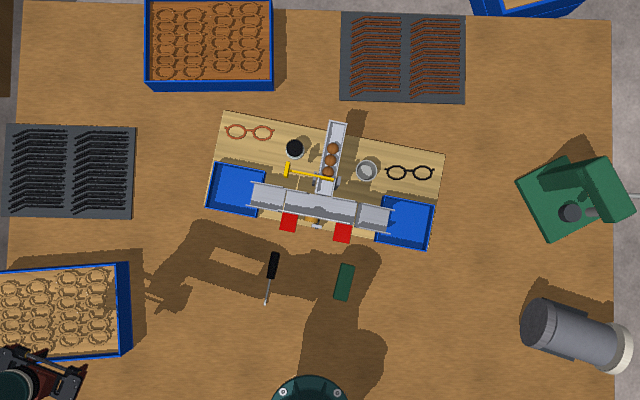

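View pics/scene0.png

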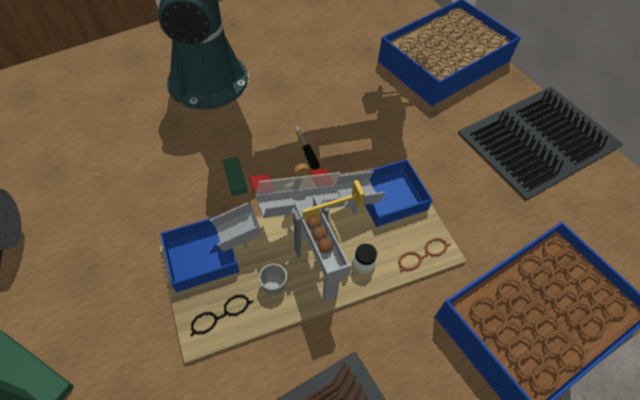

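The top view shows the base corners near (222,110), (445,153), (428,250) and (205,207), the red pads at (289,222) and (342,233), and the yellow tab at about (288,169). I'll fit the stand pose and triangulate the pads and tab.

```bash
cat > h.py <<'E'
import numpy as np,cv2
from rig import r
def P(n):
    c=r.camera_info(n);K=np.array([[c["fx"],0,c["cx"]],[0,c["fy"],c["cy"]],[0,0,1]]);return K@np.c_[c["R"],c["t"]]
def tri(a,b):
    X=cv2.triangulatePoints(P("top"),P("scene"),np.float64(a).reshape(2,1),np.float64(b).reshape(2,1));return (X[:3]/X[3]).ravel()
def plane(n,uv,z):
    M=P(n);H=np.c_[M[:,0],M[:,1],M[:,2]*z+M[:,3]];x=np.linalg.solve(H,[*uv,1]);return x[:2]/x[2]
def blobs(n,kind,img=None):
    im=cv2.imread(img)
    h=cv2.cvtColor(im,cv2.COLOR_BGR2HSV)
    H,S,V=cv2.split(h)
    m={'red':((H<6)|(H>174))&(S>200)&(V>90),'yellow':(H>20)&(H<32)&(S>190)&(V>110),'blue':(H>100)&(H<125)&(S>150)&(V>60)}[kind].astype(np.uint8)
    k,l,st,ce=cv2.connectedComponentsWithStats(m)
    return [(ce[i].round(1).tolist(),st[i].tolist()) for i in range(1,k) if st[i][4]>25],l
E
python3 - <<'E'
from h import *
for n in("top","scene"):
    for k in("red","yellow"): print(n,k,blobs(n,k,f"pics/{n}0.png")[0])
c=np.array([plane("top",u,.012) for u in((222,110),(445,153),(428,250),(205,207))]);print(c.round(3).tolist())
e=(c[0]+c[3]-c[1]-c[2]);print('yaw',np.degrees(np.arctan2(-e[0],e[1])), 'len',np.linalg.norm(e)/2)
e2=c[0]+c[1]-c[2]-c[3];print('yaw2',np.degrees(np.arctan2(e2[1],e2[0])),np.linalg.norm(e2)/2)
y=np.arctan2(-e[0],e[1]);o=c.mean(0)-.0775*np.array([np.cos(y),np.sin(y)]);print('origin',o)
R=np.array([[np.cos(y),-np.sin(y)],[np.sin(y),np.cos(y)]])
for nm,q,z in(("L",(-.059,.073),.115),("R",(-.059,-.073),.115),("tab",(.065,.105),.206)):
    w=o+R@q
    for cam in("top","scene"):
        for zz in(z-.02,z,z+.02):
            p=P(cam)@[*w,zz,1];print(nm,cam,zz,(p[:2]/p[2]).round(1))
a=cv2.imread("pics/top0.png")[140:260,200:440];b=cv2.imread("pics/scene0.png")[150:270,230:450]
a=cv2.resize(a,(720,360),interpolation=2)[:, :];b=cv2.resize(b,(440,240),interpolation=2)
v=np.zeros((600,720,3),np.uint8);v[:360]=a;v[360:,:440]=b;cv2.imwrite("pics/c1.png",v)
E
```

```text
top red [([288.2, 222.1], [279, 213, 19, 19, 274]), ([342.0, 232.8], [333, 223, 19, 21, 302])]
top yellow [([303.5, 172.9], [283, 161, 51, 21, 185])]
scene red []
scene yellow []
[[0.843, 0.267], [0.74, -0.363], [0.467, -0.319], [0.569, 0.304]]
yaw -9.26735876491833 len 0.6353433696127032
yaw2 -8.398711540604186 0.2767017645524294
origin [ 0.57821608 -0.01531762]
L top 0.095 [289.3 222.5]
L top 0.115 [289.  222.4]
L top 0.135 [288.8 222.3]
L scene 0.095 [320.1 175.3]
L scene 0.115 [320.3 170. ]
L scene 0.135 [320.6 164.5]
R top 0.095 [344.3 233.1]
R top 0.115 [345.  233.2]
R top 0.135 [345.7 233.3]
R scene 0.095 [259.2 193.8]
R scene 0.115 [258.4 188.6]
R scene 0.135 [257.7 183.3]
tab top 0.186 [284.9 169.4]
tab top 0.206 [284.5 168.3]
tab top 0.22599999999999998 [284.2 167.3]
tab scene 0.186 [359.2 190.2]
tab scene 0.206 [360.2 184.4]
tab scene 0.22599999999999998 [361.3 178.4]
```

View pics/c1.png

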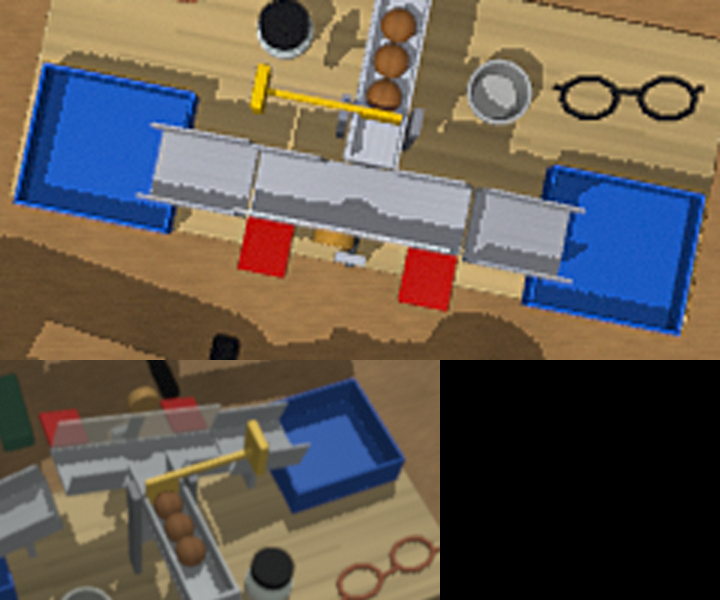

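The right end is raised: there is a gap above the right chute, and the brass weight at about (312,219) leans left. I therefore press the right pad. Next I refine the stand origin from the pads and compute the waypoints in tool axes.

```bash
cat >> h.py <<'E'
def stand(yaw=np.radians(-9.5)):
    R=np.array([[np.cos(yaw),-np.sin(yaw)],[np.sin(yaw),np.cos(yaw)]])
    return R
E
python3 - <<'E'
from h import *
L=plane("top",(288.2,222.1),.095);Rr=plane("top",(342,232.8),.135);d=L-Rr
print(L,Rr,np.linalg.norm(d),'yaw',np.degrees(np.arctan2(-d[0],d[1])))
for yaw in(-9.3,-10):
    R=stand(np.radians(yaw))
    oL=L-R@[-.059,.074];oR=Rr-R@[-.059,-.066];T=plane("top",(287,169),.206)
    print(yaw,oL,oR,'tab from',T-R@[.065,.100])
R=stand();o=(oL+oR)/2
s=r.read_state();p=s["eef_pos"];
for nm,q in(("press",(-.062,-.080)),("tabout",(.065,.145)),("tabend",(.065,.064))):
    w=o+R@q;print(nm,w,'shift tool axes now',np.array(s["eef_rot"]).T@np.r_[w-p[:2],0])
E
```

```text
[0.53268009 0.0691278 ] [ 0.509129   -0.06855892] 0.13968639227432805 yaw -9.70641314885996
-9.3 [ 0.57894589 -0.01343415] [ 0.57801934 -0.01296107] tab from [ 0.57755809 -0.01625369]
-10 [ 0.57793378 -0.01399321] [ 0.57869344 -0.01380685] tab from [ 0.57648677 -0.01526601]
press [ 0.50396009 -0.08256993] shift tool axes now [-0.502094   -0.50576872  0.00073107]
tabout [0.66635408 0.11838328] shift tool axes now [-5.86527772e-01 -2.61586899e-01  3.09233964e-04]
tabend [0.65298522 0.03849415] shift tool axes now [-6.01105125e-01 -3.41264275e-01  4.38001272e-04]
```

```bash
python3 -m inch '{"dr":[[0,0,0],[0,0,0],[0,0,0],[0,0,0],[0,0,0],[0,0,0],[0,0,0],[0,0,0],[0,0,0],[0,0,0],[0,0,0]],"linear":[[0,0,-0.05],[0,0,-0.05],[-0.042,-0.042,0],[-0.042,-0.042,0],[-0.042,-0.042,0],[-0.042,-0.042,0],[-0.042,-0.042,0],[-0.042,-0.042,0],[-0.042,-0.042,0],[-0.042,-0.042,0],[-0.042,-0.042,0]],"jaw":[0,0,0,0,0,0,0,0,0,0,0]}'
python3 -m inch '{"dr":[[0,0,0],[0,0,0],[0,0,0],[0,0,10],[0,0,10],[0,0,10],[0,0,10],[0,0,10],[0,0,10],[0,0,10],[0,0,9.6],[0,0,0]],"linear":[[-0.042,-0.042,0],[-0.042,-0.042,0],[-0.040,-0.044,0],[0,0,0],[0,0,0],[0,0,0],[0,0,0],[0,0,0],[0,0,0],[0,0,0],[0,0,0],[0,0,0]],"jaw":[0,0,0,0,0,0,0,0,0,0,0,0]}'
python3 - <<'E'
from h import *
s=r.read_state();o=np.array([.578,-.0138]);R=stand(np.radians(-9.6));print(s["clock"],s["eef_rot"],'stand',R.T@(s["eef_pos"][:2]-o),s["eef_pos"][2])
cv2.imwrite("pics/t2.png",r.grab_frame("wrist")[:,:,::-1])
E
```

```text
clock: 1.48
eef_pos: [0.4312, 0.0784, 0.3306]
eef_rot: [[-0.94, 0.34, 0.0], [0.34, 0.94, 0.0], [-0.0, 0.0, -1.0]]
contact_force: [1.3, -0.2, -0.2]
finger_gap: 0.0004
gripper_force: 0.0
clock: 2.98
eef_pos: [0.5038, -0.0822, 0.3303]
eef_rot: [[0.163, 0.987, -0.001], [0.987, -0.163, 0.0], [-0.0, -0.001, -1.0]]
contact_force: [0.2, -0.4, -1.3]
finger_gap: 0.0003
gripper_force: 0.0
2.975 [[ 1.63031482e-01  9.86620481e-01 -8.73041543e-04]
 [ 9.86620865e-01 -1.63031473e-01  8.11568838e-05]
 [-6.22622051e-05 -8.74592129e-04 -9.99999616e-01]] stand [-0.06180138 -0.07980578] 0.33029573392187206
```

View pics/t2.png

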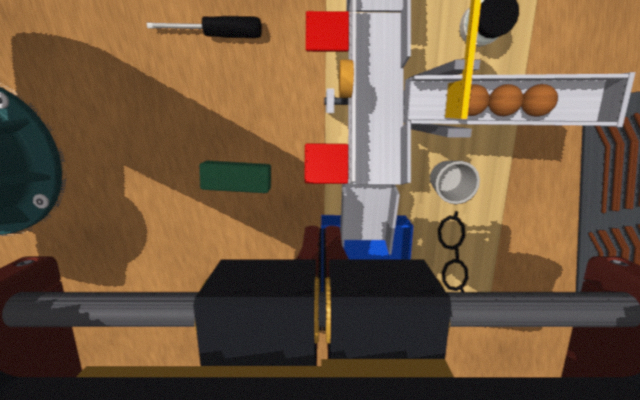

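The wrist view is aligned with the stand. The right pad is at (327,163), the left pad at (327,31), and the tips at about x=322. I'll check the positions with rays.

```bash
python3 - <<'E'
from h import *
o=np.array([.578,-.0138]);R=stand(np.radians(-9.6))
for u,z in(((327,163),.135),((327,31),.095),((464,118),.2)):print(R.T@(plane("wrist",u,z)-o))
s=r.read_state();p=s["eef_pos"]
for c in(0,.08,.16):
  q=P("wrist")@[*p[:2],p[2]-.008+c,1];print(q[:2]/q[2])
E
```

```text
[-0.05552518 -0.06366322]
[-0.05616479  0.07542531]
[ 0.05986226 -0.01415513]
[320.26998692 247.4184665 ]
[318.8122236  356.46990006]
[ 306.07950234 1308.97123682]
```

```bash
python3 -m inch '{"dr":[[0,0,0],[0,0,0],[0,0,0],[0,0,0],[0,0,0],[0,0,0],[0,0,0],[0,0,0],[0,0,0],[0,0,0]],"linear":[[0.003,0.002,0.055],[0,0,0.055],[0,0,0.055],[0,0,0.01],[0,0,0.008],[0,0,0.008],[0,0,0.008],[0,0,0.008],[0,0,0.008],[0,0,0]],"jaw":[0,0,0,0,0,0,0,0,0,0]}'
python3 - <<'E'
from h import *
a=cv2.resize(r.grab_frame("scene")[140:280,150:460,::-1],(775,350),interpolation=2);cv2.imwrite("pics/s3.png",a)
E
```

```text
clock: 4.28
eef_pos: [0.506, -0.0794, 0.115]
eef_rot: [[0.165, 0.986, -0.001], [0.986, -0.165, 0.0], [0.0, -0.001, -1.0]]
contact_force: [-0.6, 0.0, -0.2]
finger_gap: 0.0005
gripper_force: 0.0
```

View pics/s3.png

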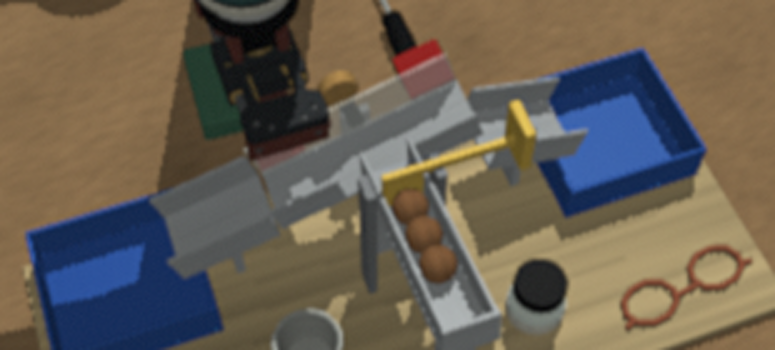

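The gate is over: its left end (around (430,75) in the crop) is now raised, and the shutter is still shut. I'll rise, move outside the tab, and look.

```bash
python3 -m inch '{"dr":[[0,0,0],[0,0,0],[0,0,0],[0,0,0],[0,0,0],[0,0,0],[0,0,0],[0,0,0],[0,0,0],[0,0,0],[0,0,0],[0,0,0]],"linear":[[0,0,-0.055],[0,0,-0.055],[0,0,-0.055],[0,0,-0.05],[0.048,0.025,0],[0.048,0.025,0],[0.048,0.025,0],[0.048,0.025,0],[0.045,0.027,0],[0,0,0],[0,0,0],[0,0,0]],"jaw":[0,0,0,0,0,0,0,0,0,0,0,0]}'
python3 - <<'E'
from h import *
o=np.array([.578,-.0138]);R=stand(np.radians(-9.6));s=r.read_state();print(R.T@(s["eef_pos"][:2]-o),s["eef_pos"][2])
cv2.imwrite("pics/t4.png",r.grab_frame("top")[:,:,::-1]);cv2.imwrite("pics/w4.png",r.grab_frame("wrist")[:,:,::-1])
for n in("top","wrist"):print(blobs(n,"yellow","pics/%s4.png"%n[0])[0])
E
```

```text
clock: 5.82
eef_pos: [0.6701, 0.1321, 0.331]
eef_rot: [[0.166, 0.986, -0.0], [0.986, -0.166, -0.0], [-0.001, -0.0, -1.0]]
contact_force: [-0.6, -0.5, 0.0]
finger_gap: 0.0005
gripper_force: 0.0
[0.06645706 0.15918833] 0.3310086914664199
[([303.4, 173.0], [283, 162, 51, 20, 181])]
[([322.0, 274.0], [322, 258, 1, 33, 33]), ([321.9, 335.1], [320, 328, 5, 14, 49])]
```

View pics/w4.png

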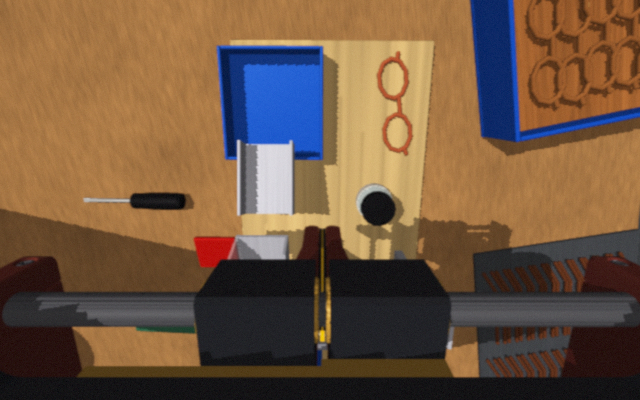

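The tips are outside the tab in clear air and the jar is well below them. The shutter has not moved. Now I descend and push in two stages.

```bash
python3 -m inch '{"dr":[[0,0,0],[0,0,0],[0,0,0],[0,0,0],[0,0,0],[0,0,0],[0,0,0],[0,0,0],[0,0,0],[0,0,0],[0,0,0],[0,0,0]],"linear":[[0,0,0.05],[0,0,0.05],[0,0,0.048],[0,0,0],[-0.02,0,0],[-0.015,0,0],[-0.008,0,0],[-0.008,0,0],[-0.008,0,0],[-0.008,0,0],[-0.008,0,0],[0,0,0]],"jaw":[0,0,0,0,0,0,0,0,0,0,0,0]}'
python3 - <<'E'
from h import *
o=np.array([.578,-.0138]);R=stand(np.radians(-9.6));s=r.read_state();print(R.T@(s["eef_pos"][:2]-o),s["eef_pos"][2])
a=cv2.resize(r.grab_frame("scene")[140:280,150:460,::-1],(775,350),interpolation=2);cv2.imwrite("pics/s5.png",a)
E
```

```text
clock: 7.42
eef_pos: [0.6581, 0.0585, 0.1824]
eef_rot: [[0.165, 0.986, -0.001], [0.986, -0.165, -0.001], [-0.001, -0.001, -1.0]]
contact_force: [0.2, 1.0, 0.9]
finger_gap: 0.0006
gripper_force: 0.0
[0.06692958 0.08465598] 0.18239819031739443
```

View pics/s5.png

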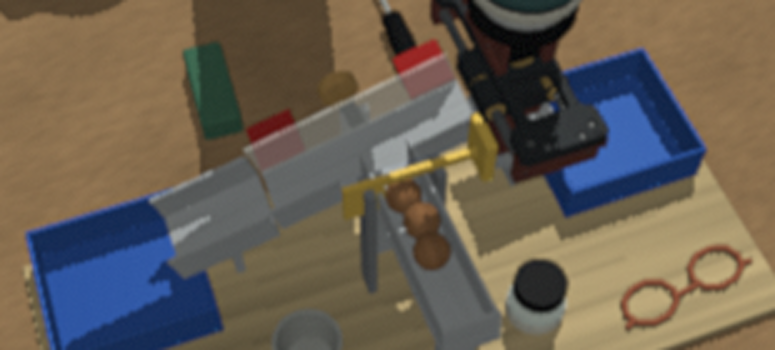

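The shutter is about 30 mm open, pushed by the fingertips, and the balls are still held. Finishing the push and then backing off.

```bash
python3 -m inch '{"dr":[[0,0,0],[0,0,0],[0,0,0],[0,0,0]],"linear":[[-0.008,0,0],[-0.008,0,0],[-0.007,0,0],[0,0,0]],"jaw":[0,0,0,0]}'
python3 -m inch '{"dr":[[0,0,0],[0,0,0],[0,0,0],[0,0,0],[0,0,0],[0,0,0],[0,0,0],[0,0,0],[0,0,0],[0,0,0]],"linear":[[0.03,0,0],[0.04,0,0],[0,0,-0.05],[0,0,-0.05],[0,0,-0.05],[0.05,0,0],[0.05,0,0],[0,0,0],[0,0,0],[0,0,0]],"jaw":[0,0,0,0,0,0,0,0,0,0]}'
python3 - <<'E'
from h import *
cv2.imwrite("pics/s6.png",r.grab_frame("scene")[:,:,::-1]);cv2.imwrite("pics/t6.png",r.grab_frame("top")[:,:,::-1])
a=cv2.imread("pics/s6.png")[140:300,150:460];b=cv2.imread("pics/t6.png")[100:260,200:450]
v=np.zeros((560,620,3),np.uint8);v[:320]=cv2.resize(a,(620,320));v[320:,:375]=cv2.resize(b,(375,240));cv2.imwrite("pics/c6.png",v)
E
```

```text
clock: 7.98
eef_pos: [0.6551, 0.041, 0.1826]
eef_rot: [[0.165, 0.986, 0.001], [0.986, -0.165, 0.008], [0.008, -0.0, -1.0]]
contact_force: [1.7, 15.7, -1.9]
finger_gap: 0.0009
gripper_force: 8.2
clock: 9.22
eef_pos: [0.6826, 0.2027, 0.3326]
eef_rot: [[0.166, 0.986, -0.0], [0.986, -0.166, -0.001], [-0.001, -0.0, -1.0]]
contact_force: [0.4, 0.5, -0.2]
finger_gap: 0.0005
gripper_force: 0.0
```

View pics/c6.png

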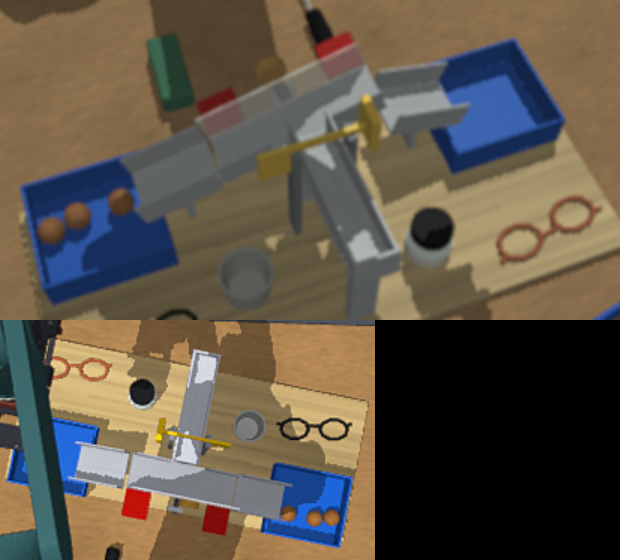

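All three balls are in the right tray, the gate is still over, and the shutter hit its stop. I'll let things settle, compare two frames, and hand in if nothing moves.

```bash
python3 -m inch '{"dr":[[0,0,0],[0,0,0],[0,0,0],[0,0,0],[0,0,0],[0,0,0],[0,0,0],[0,0,0],[0,0,0],[0,0,0],[0,0,0],[0,0,0]],"linear":[[0,0,0],[0,0,0],[0,0,0],[0,0,0],[0,0,0],[0,0,0],[0,0,0],[0,0,0],[0,0,0],[0,0,0],[0,0,0],[0,0,0]],"jaw":[0,0,0,0,0,0,0,0,0,0,0,0]}' >/dev/null
python3 -m inch '{"dr":[[0,0,0],[0,0,0],[0,0,0],[0,0,0],[0,0,0],[0,0,0],[0,0,0],[0,0,0],[0,0,0],[0,0,0],[0,0,0],[0,0,0]],"linear":[[0,0,0],[0,0,0],[0,0,0],[0,0,0],[0,0,0],[0,0,0],[0,0,0],[0,0,0],[0,0,0],[0,0,0],[0,0,0],[0,0,0]],"jaw":[0,0,0,0,0,0,0,0,0,0,0,0]}'
python3 - <<'E'
from h import *
o=np.array([.578,-.0138]);R=stand(np.radians(-9.6))
f=[r.grab_frame("top") for _ in range(6)];a,b=f[0],f[-1]
print('maxdiff',np.abs(a[200:260,370:445].astype(int)-b[200:260,370:445]).max())
h=cv2.cvtColor(b,cv2.COLOR_RGB2HSV);m=((h[...,0]<20)&(h[...,1]>100)).astype(np.uint8);m[:,:375]=0;m[:195]=0;m[252:]=0;m[:,440:]=0
k,l,st,ce=cv2.connectedComponentsWithStats(m)
for i in range(1,k):
    if st[i][4]>15: print(ce[i],st[i][4],R.T@(plane("top",ce[i],.03)-o))
cv2.imwrite("pics/c7.png",cv2.resize(b[190:260,330:450,::-1],(720,420),interpolation=2))
E
```

```text
clock: 12.32
eef_pos: [0.6827, 0.2043, 0.3327]
eef_rot: [[0.165, 0.986, 0.0], [0.986, -0.165, -0.0], [-0.0, 0.0, -1.0]]
contact_force: [0.1, -0.2, 0.3]
finger_gap: 0.0003
gripper_force: 0.0
maxdiff 17
[435.18052257 229.67695962] 421 [-1.67129321e-04 -3.24277961e-01]
[391.56962025 228.73417722] 79 [-0.02098519 -0.20560185]
[409.22222222 231.79012346] 81 [-0.01978585 -0.25493588]
[420.54216867 231.28915663] 83 [-0.01237242 -0.28536287]
[390.26548673 248.30530973] 226 [-0.07435205 -0.21198513]
```

View pics/c7.png

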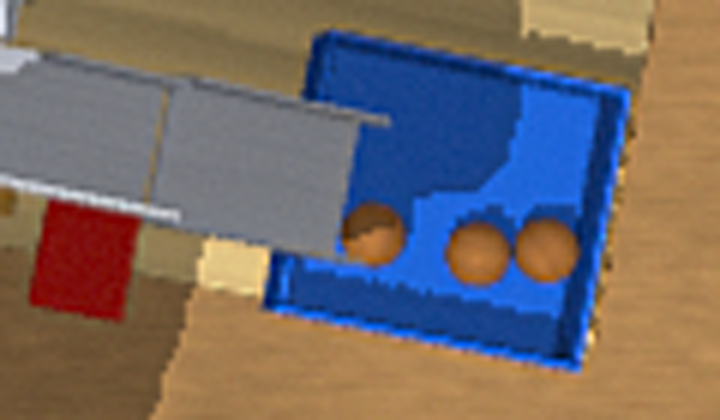

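The three balls lie on the tray floor, well inside the bounds. I'll confirm they have stopped by comparing against the earlier frame, then hand in.

```bash
python3 -m inch '{"dr":[[0,0,0],[0,0,0],[0,0,0],[0,0,0],[0,0,0],[0,0,0],[0,0,0],[0,0,0]],"linear":[[0,0,0],[0,0,0],[0,0,0],[0,0,0],[0,0,0],[0,0,0],[0,0,0],[0,0,0]],"jaw":[0,0,0,0,0,0,0,0]}' >/dev/null
python3 - <<'E'
from h import *
b=r.grab_frame("top");out=[]
for im in(cv2.imread("pics/t6.png")[:,:,::-1],b):
    h=cv2.cvtColor(np.ascontiguousarray(im),cv2.COLOR_RGB2HSV);m=((h[...,0]<20)&(h[...,1]>100)).astype(np.uint8);m[:,:375]=0;m[:215]=0;m[240:]=0;m[:,428:]=0
    k,l,st,ce=cv2.connectedComponentsWithStats(m);c=np.array([ce[i] for i in range(1,k) if 50<st[i][4]<200]);print(c.round(1).tolist());out=c
ref=np.array([[391.57,228.73],[409.22,231.79],[420.54,231.29]])
if out.shape==ref.shape and np.abs(out-ref).max()<4: print("still",r.close_job())
E
```

```text
[[391.6, 228.7], [409.2, 231.8], [420.5, 231.3]]
[[391.6, 228.7], [409.2, 231.8], [420.5, 231.3]]
the job is handed in; nothing more can be done
still None
```

The job is handed in: I rocked the gate over by its raised right pad, then pushed the shutter to its stop; all three balls lie still in the right tray, and the arm finished clear of the stand.

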